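# Change over the microtome's drive boards with their ejector levers

### The job

Change over the drive boards. First swing both ejector levers of the plugged-in board fully outward to pry it free, then lift it out and stand it in a free slot of the black board rack. Only then swing the two levers of the other holder inward, so that they press its waiting board fully home and stand upright; work that board by its levers, do not press or pull on the board itself, and leave the things round about where they are.

Things in the scene. Friction and masses are not known exactly. Their poses are not given: they have to be found in the camera images.
- live_holder: fixed card holder whose board is plugged in at the start, levers upright. Origin on the table under its middle, x across the board's faces, y along the board, z up. Aluminium base 60 x 152 x 6 mm; black connector along y, mouth at z 26 mm; grey card guides at y +-30 to +-38 mm, up to z 68 mm, 7 mm apart; an ejector lever at each end
- spare_holder: fixed card holder of the same make, frame and sizes as live_holder; its board waits raised 11 mm on the toes of its outswung levers. Either holder may stand near or far
- live_bar (a point): centre of the aluminium bar (80 mm along y, 12 high, 10 thick across x) on the top edge of the plugged-in green board, the place to grip. Board: 80 mm long, 99 over its end horns, foot 72 mm below this point, 3 to 5 mm thick, parts up to 4 mm off one face, 0.12 kg. z is 82 mm seated, 93 pried up; with both levers out it lifts freely and needs 60 mm to clear the guides
- spare_board: the spare, an identical board in spare_holder; origin under the middle of its foot (72 mm below the centre of its top bar), x across, y along, z up. Origin 21 mm above the table as it waits, 10 mm when fully home
- board_rack: fixed black rack 118 x 96 mm, origin on the table under its middle, x along it. Boards stand across it (along y, either way round) in slots at x -36, 0, +36 mm; that at +36 holds a fixed third board. A slot is an 11 mm gap between fins with round tops (y +-27 to +-41, top z 49 mm); floor z 6, side rails to z 17. A board in it has its bar's centre 78 mm above the table
- screwdriver: bystander: small screwdriver, 104 mm long along y, origin under its middle
- vial_a: bystander: screw-cap vial 23 mm wide, 57 mm high, origin under its middle
- amber_vial: bystander: amber vial 19 mm wide, 50 mm high, origin under its middle
- loupe: bystander: black loupe 40 mm wide, 35 mm high, origin under its middle
- tweezers_c: bystander: slim black tweezers, 102 x 48 mm as they lie, 9 high, origin under their middle
- live_holder_left (a joint): black ejector lever at the +y end of live_holder, pivot at y +59 mm, z 30 mm, turning about x. 0 rad = upright, latched (inward stop); 0.70 = fully outward (stop), top leaning to +y. Outward, its toe lifts that end of the board 11 mm; inward, its hook presses that end down and latches. Stays where left; 1 to 4 N sideways near the top moves it
- live_holder_left_tip (a point): top end of the +y lever of live_holder, 90 mm from its pivot; upright it is 120 mm above the table, 32 mm above a seated board. Arm 8 to 9 mm thick along y, thumb tab 18 mm wide along x over the top 24 mm
- live_holder_right (a joint): black ejector lever at the -y end of live_holder, pivot at y -59 mm, z 30 mm, turning about x. 0 rad = upright, latched (inward stop); 0.70 = fully outward (stop), top leaning to -y. Outward, its toe lifts that end of the board 11 mm; inward, its hook presses that end down and latches. Stays where left; 1 to 4 N sideways near the top moves it
- live_holder_right_tip (a point): top end of the -y lever of live_holder, 90 mm from its pivot; upright it is 120 mm above the table, 32 mm above a seated board. Arm 8 to 9 mm thick along y, thumb tab 18 mm wide along x over the top 24 mm
- spare_holder_left (a joint): black ejector lever at the +y end of spare_holder, pivot at y +59 mm, z 30 mm, turning about x. 0 rad = upright, latched (inward stop); 0.70 = fully outward (stop), top leaning to +y. Outward, its toe lifts that end of the board 11 mm; inward, its hook presses that end down and latches. Stays where left; 1 to 4 N sideways near the top moves it
- spare_holder_left_tip (a point): top end of the +y lever of spare_holder, 90 mm from its pivot; upright it is 120 mm above the table, 32 mm above a seated board. Arm 8 to 9 mm thick along y, thumb tab 18 mm wide along x over the top 24 mm
- spare_holder_right (a joint): black ejector lever at the -y end of spare_holder, pivot at y -59 mm, z 30 mm, turning about x. 0 rad = upright, latched (inward stop); 0.70 = fully outward (stop), top leaning to -y. Outward, its toe lifts that end of the board 11 mm; inward, its hook presses that end down and latches. Stays where left; 1 to 4 N sideways near the top moves it
- spare_holder_right_tip (a point): top end of the -y lever of spare_holder, 90 mm from its pivot; upright it is 120 mm above the table, 32 mm above a seated board. Arm 8 to 9 mm thick along y, thumb tab 18 mm wide along x over the top 24 mm

How it is judged:
By the outcome, as a careful person would: the job done as asked, in the order asked, and still so for the second after the job is handed in, with the robot touching nothing.
It also fails if it takes over 61 s, if anything falls off the work surface, if the arm or the gripper's body presses on something with over 40 N, if the wrist force passes 120 N, or if a joint passes its speed limit or range.

### The arm

A 7-joint arm with a two-finger parallel gripper is mounted at the origin on a cart in front of the work surface, level with it; the furniture and walls round the work are solid. World frame = base frame: x ahead of the robot, y to its left, z up, the work surface at z = 0. Lengths are in mm, angles in rad, forces in N, time in s.
With the tool pointing down it reaches from about 400 to 875 mm from the base axis. Payload 19.3 kg.
Tool frame: the origin (TCP) lies at the very end of the fingers, on their centre line; the grasp point (between the pads) lies 19 mm behind it (grip_point_offset is the z of the grasp point in the tool frame, in mm); z points along the fingers, y is the line along which they close (so a half turn about z gives the same grasp; the last joint's range is limited). The gripper opens to 85 mm and grips with 20 to 120 N. Pads are 22 mm wide; open, the fingers measure 114 mm over their backs; the gripper's body (76 mm by 85 mm) begins 54 mm behind the grasp point. The pads swing forward as they close: fully open they stand 13 mm farther back than shut.
Start: joints at [-1.261, 0.521, -0.036, 1.599, 0.021, 1.021, -0.113], TCP at [231.727, 580.446, 231.291] pointing down, gripper open.
Joint ranges: [-2.91, 2.91], [-0.3, 2.13], [-1.5, 1.42], [0.17, 2.43], [-1.26, 4.41], [0.16, 1.93], [-2.52, 2.52]. Speed limits (rad/s): [1.89, 1.89, 2.39, 2.39, 3.01, 3.01, 3.01].

### API

Orientations are given as a 3x3 rotation matrix whose columns are the frame's x, y, z axes.
In Python, from workcell import movep, movel, goto_joints, open_gripper, clamp, wait, inverse_kinematics, read_state, camera, PlanningError, finish_job, grip_point_offset gives the robot as it stands. Calls block until the motion is done:
- movep(position, orientation): joint-space move of the TCP to a pose.
- movel(position, frame=None, max_speed=150, guard=None): straight line of the TCP; frame=None keeps the orientation; max_speed is the mean speed in mm/s. With guard (N) it stops when the force on the tool has changed by that much, and returns True; else False.
- goto_joints(angles): joint-space move.
- open_gripper() and clamp(): open the fingers fully, or close them until they stop; the grip force is fixed at half the most.
- wait(seconds).
- inverse_kinematics(position, orientation): joint angles nearest the present ones, or None.
- read_state(): the state.
- camera(name): name is "side" or "top" or "wrist"; returns a dict with "image" (400x640x3 uint8, blue, green, red), "range_z" (400x640 float32, mm along the optical axis (not along the pixel's ray), 0 where there is no reading), "fx", "fy", "cx", "cy" (pixels), "cam_to_world" (4x4, takes a point from camera to world coordinates). Camera axes: x right, y up, looking along -z (the intrinsics and any distortion apply to the point x, -y, -z); pixel columns grow to the right and rows downward; lengths in mm; the calibration is good to about 2 mm. A picture is of the moment at which its call begins.
A pose or a line that the arm cannot do raises PlanningError and nothing moves.
- finish_job(): hands the job in; it is judged then, once.
The state is a dict: "time": time; "qpos": joint angles; "qvel": joint speeds; "joint_efforts": joint torques, N m; "eef_pos": TCP position; "tool_rot": TCP orientation; "ft_force": force on the tool from outside, world axes, zero at the start; "torque": the same for the moment, N m; "finger_gap": finger opening in mm; "gripper_force": force on a finger pad.
Only numpy, scipy, OpenCV 4.12 (cv2) and the standard library are available. Lean on these libraries where they do the work, as an engineer would, in place of code of your own. Each camera call takes 0.05 s, during which the arm holds its last target. There are 200 camera calls.

## Working session

There is one attempt and no reset: what is moved stays moved. The work goes in short steps, each a Python script; the robot and the scene stay as the last script left them, time stands still between calls to the robot, and variables do not carry over. Pictures are saved under pics/ and viewed, at most 10 in all, crops included, and the job is handed in when it is done.

```bash
ls; mkdir -p pics; python3 - <<'E'
from workcell import *
import cv2,numpy as np,pickle
d={}
for n in("side","top"):
    c=camera(n);d[n]=c;cv2.imwrite(f"pics/{n}0.png",c["image"])
    print(n,c["fx"],c["cx"],c["cy"],np.round(c["cam_to_world"],3).tolist(),[k for k in c])
pickle.dump(d,open("c0.pkl","wb"))
print(read_state(),grip_point_offset)
E
```

```text
pics
side 457.86613331311065 324.7681196226805 201.81311555508273 [[0.824, 0.471, -0.315, 201.705], [-0.567, 0.693, -0.445, -526.476], [0.008, 0.545, 0.838, 985.216], [0.0, 0.0, 0.0, 1.0]] ['image', 'range_z', 'fx', 'fy', 'cx', 'cy', 'cam_to_world']
top 370.4948934033834 321.58018137929827 204.44013070842098 [[0.017, 0.991, -0.13, 415.586], [-1.0, 0.016, -0.005, -84.916], [-0.003, 0.13, 0.992, 1035.065], [0.0, 0.0, 0.0, 1.0]] ['image', 'range_z', 'fx', 'fy', 'cx', 'cy', 'cam_to_world']
{'time': 0.1, 'qpos': array([-1.26117272,  0.52195312, -0.03631404,  1.5999612 ,  0.02121346,
        1.02107877, -0.11282436]), 'qvel': array([ 0.00049064, -0.00207224,  0.00020638, -0.00126671, -0.00028646,
        0.00055609, -0.0001424 ]), 'joint_efforts': array([ 4.16943411e-03, -9.28491783e+01,  1.98433086e+00, -3.70535338e+01,
        1.80970982e-02,  5.37156491e-03,  9.08642249e-06]), 'eef_pos': array([231.65309399, 580.15880725, 230.78058364]), 'tool_rot': array([[-9.28715333e-01,  3.70793398e-01, -2.92623594e-04],
       [ 3.70793503e-01,  9.28714829e-01, -9.72048951e-04],
       [-8.86654622e-05, -1.01125969e-03, -9.99999485e-01]]), 'ft_force': array([ 0.53754392, -0.94908483, -0.29995293]), 'torque': array([-0.02216063,  0.01356714, -0.05941793]), 'gripper_force': 0.0, 'finger_gap': 85.46792352292618} -18.700000000000003
```

View pics/top0.png

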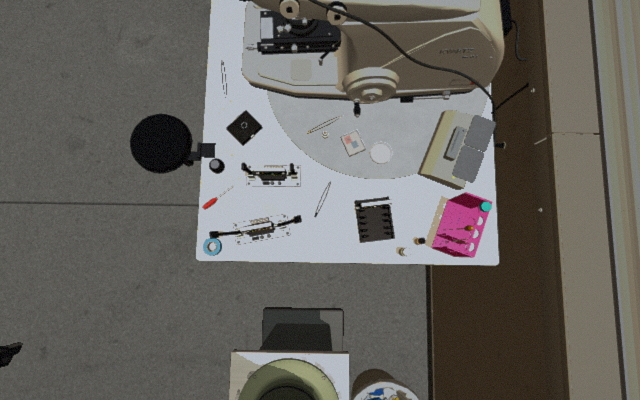

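View pics/side0.png

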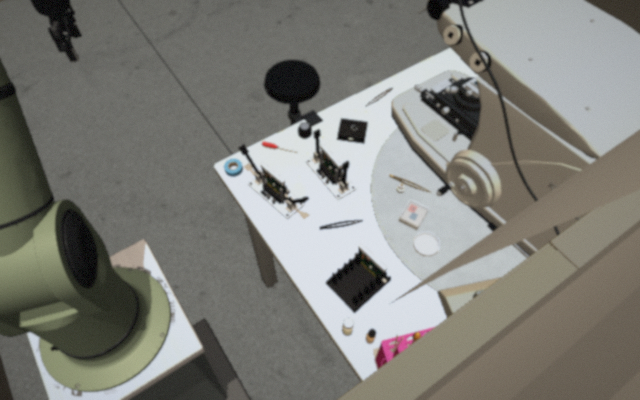

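The top view shows the near holder at (255,229) with its levers out (the spare), the far holder at (271,173) with its levers upright (live), and the rack at (375,220). Next I'll rectify these areas to metric coordinates.

```bash
cat > h.py <<'E'
import numpy as np,cv2
def cloud(c):
    h,w=c["range_z"].shape;v,u=np.mgrid[0:h,0:w];z=c["range_z"]
    P=np.stack([(u-c["cx"])/c["fx"]*z,-(v-c["cy"])/c["fy"]*z,-z],-1)
    T=c["cam_to_world"];return P@T[:3,:3].T+T[:3,3]
def ray(c,u,v,h):
    T=c["cam_to_world"];d=T[:3,:3]@np.array([(u-c["cx"])/c["fx"],-(v-c["cy"])/c["fy"],-1]);o=T[:3,3]
    return o+d*(h-o[2])/d[2]
def proj(c,P):
    T=c["cam_to_world"];q=(np.asarray(P,float)-T[:3,3])@T[:3,:3]
    return np.stack([c["cx"]+c["fx"]*q[...,0]/-q[...,2],c["cy"]-c["fy"]*q[...,1]/-q[...,2]],-1)
def ortho(c,x0,x1,y0,y1,h,s):
    # rectified onto plane z=h: up=+x, left=+y, s px/mm
    W,H=int((y1-y0)*s),int((x1-x0)*s)
    src=proj(c,np.array([[x1,y1,h],[x1,y0,h],[x0,y0,h],[x0,y1,h]])).astype(np.float32)
    M=cv2.getPerspectiveTransform(src,np.float32([[0,0],[W,0],[W,H],[0,H]]))
    im=cv2.warpPerspective(c["image"],M,(W,H),flags=cv2.INTER_CUBIC)
    for y in range(int(np.ceil(y0/50)*50),int(y1)+1,50):
        u=int((y1-y)*s);cv2.line(im,(u,0),(u,6),(0,0,255),1);cv2.putText(im,str(y),(u-12,16),0,.35,(0,0,255),1)
    for x in range(int(np.ceil(x0/50)*50),int(x1)+1,50):
        v=int((x1-x)*s);cv2.line(im,(0,v),(6,v),(0,0,255),1);cv2.putText(im,str(x),(8,v+4),0,.35,(0,0,255),1)
    return im
E
python3 - <<'E'
from h import *;import pickle
d=pickle.load(open("c0.pkl","rb"));c=d["top"]
P=cloud(c)
print("table z",np.median(P[200:215,330:350,2]))
cv2.imwrite("pics/o1.png",ortho(c,330,630,-210,230,0,1.8))
def rect(m,n):
    pts=P[m][:,:2].astype(np.float32);r=cv2.minAreaRect(pts);print(n,m.sum(),np.round(P[m].mean(0),1),np.round(r[0],1),np.round(r[1],1),round(r[2],1))
im=c["image"].astype(int);val=im.max(2)
X,Y,Z=P[...,0],P[...,1],P[...,2]
v,u=np.mgrid[0:400,0:640]
for n,(u0,u1,v0,v1) in {"far":(240,303,158,190),"near":(205,305,210,248),"rack":(350,400,192,246)}.items():
    b=(u>=u0)&(u<u1)&(v>=v0)&(v<v1)
    for z0,z1 in((3,12),(12,60),(60,90),(90,130)):
        m=b&(Z>z0)&(Z<z1)
        if m.sum()>3: rect(m,f"{n} z{z0}-{z1}")
S=d["side"];Q=cloud(S)
print("side table",np.median(Q[200:220,280:300,2]))
E
```

```text
table z -1.6620912991739942
far z3-12 410 [623.6  54.7   5.6] [629.3  62.4] [161.1  72.7] 89.2
far z12-60 363 [628.3  59.3  29.7] [632.7  59.5] [135.6  54.6] 89.8
far z60-90 195 [630.6  61.2  80.8] [629.9  58.6] [ 14.9 126.9] 0.7
far z90-130 74 [630.6  64.3 113.1] [631.1  59.9] [ 17.7 131.7] 0.9
near z3-12 515 [475.6  87.7   5.5] [478.  101.2] [102.2 268.5] 3.4
near z12-60 507 [471.4 111.9  26.6] [472.3 123.4] [ 54.7 244. ] 13.1
near z60-90 121 [475.6 100.7  75. ] [478.7  91.9] [ 18.7 215.6] 11.1
near z90-130 217 [479.   89.3  96.2] [479.6  88. ] [ 17.7 234.9] 11.4
rack z3-12 729 [ 503.9 -227.     5.3] [ 509.1 -224.5] [120.  132.7] 87.4
rack z12-60 370 [ 510.1 -221.9   28.8] [ 510.1 -226. ] [116.8  96.6] 6.8
rack z60-90 130 [ 546.6 -221.    81.5] [ 547.3 -221. ] [10.3 79.3] 7.7
side table 6.63811239387104
```

View pics/o1.png

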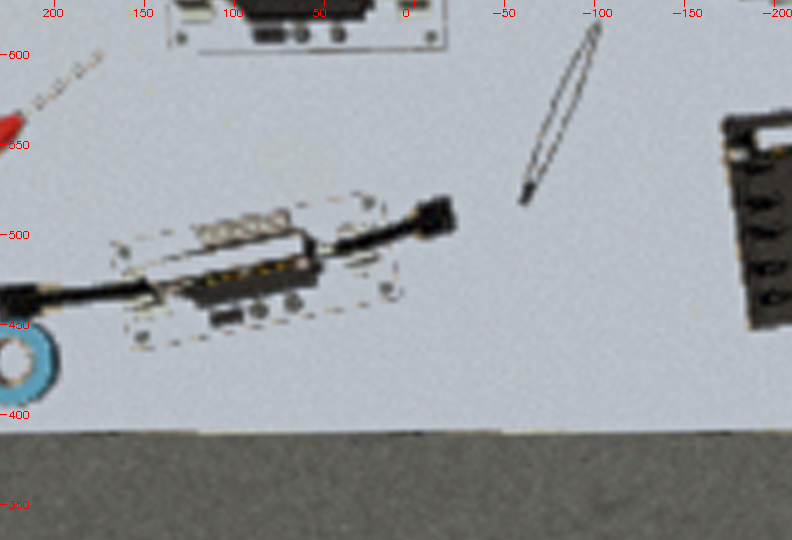

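The rectified view agrees with the depth data: live holder at about (631,60) with yaw near 0, spare at about (479,88) with yaw +11.4°, and rack at about (511,-226) with yaw near 7°, its third board at x 547. I'll check for overhead obstacles, then take close wrist views of the rack and the live holder.

```bash
cat >> h.py <<'E'
def R(t): c,s=np.cos(t),np.sin(t); return np.array([[-s,c,0],[c,s,0],[0,0,-1.]])
E
python3 - <<'E'
from h import *;import pickle
from workcell import *
d=pickle.load(open("c0.pkl","rb"));P=cloud(d["top"]);Q=cloud(d["side"])
for C in(P,Q):
    m=(C[...,2]>125)&(C[...,2]<500)&(C[...,0]>350)&(C[...,0]<760)&(abs(C[...,1])<300)
    pts=C[m]; print(m.sum(), np.round(pts.min(0)) if m.any() else '', np.round(pts.max(0)) if m.any() else '')
w={}
movep([500,-226,260],R(.12)); w["rack"]=camera("wrist")
print(read_state()["time"])
movep([625,60,260],R(.01)); w["live"]=camera("wrist")
s=read_state();print(s["time"],s["eef_pos"],s["ft_force"])
pickle.dump(w,open("w.pkl","wb"))
for n,c in w.items():
    print(n,c["fx"],np.round(c["cam_to_world"],3).tolist())
cv2.imwrite("pics/w1.png",cv2.resize(np.hstack([w["rack"]["image"],w["live"]["image"]]),(800,250),interpolation=cv2.INTER_AREA))
E
```

```text
0  
0  
3.1333
4.375 [624.8131355   58.0889092  260.32737763] [ 0.26931113  0.25696762 -0.20462831]
rack 288.84813880714546 [[0.993, -0.116, -0.034, 491.866], [0.121, 0.949, 0.293, -151.169], [-0.002, -0.295, 0.956, 403.273], [0.0, 0.0, 0.0, 1.0]]
live 288.84813880714546 [[1.0, -0.008, -0.001, 624.758], [0.008, 0.955, 0.295, 133.052], [-0.001, -0.295, 0.955, 403.61], [0.0, 0.0, 0.0, 1.0]]
```

View pics/w1.png

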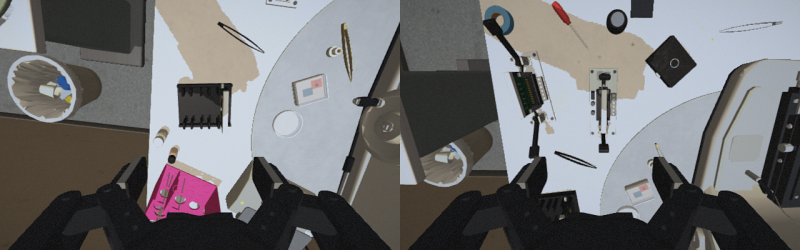

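The wrist view covers both areas: rack around (205,105) with the third board on its right edge, and the live holder at (603,100). Now I'll measure them with the wrist depth.

```bash
python3 - <<'E'
from h import *;import pickle
w=pickle.load(open("w.pkl","rb"));d=pickle.load(open("c0.pkl","rb"))
def rect(P,m,n):
    pts=P[m].astype(np.float32)
    if len(pts)<5: print(n,len(pts));return
    r=cv2.minAreaRect(pts[:,:2]);print(n,len(pts),"z",np.round(np.percentile(pts[:,2],[5,50,95]),1),np.round(r[0],1),np.round(r[1],1),round(r[2],2))
def box(P,x0,x1,y0,y1,z0,z1): return (P[...,0]>x0)&(P[...,0]<x1)&(P[...,1]>y0)&(P[...,1]<y1)&(P[...,2]>z0)&(P[...,2]<z1)
for n,c in(("rack",w["rack"]),("live",w["live"]),("top",d["top"])):
    P=cloud(c);print(n,"table",np.median(P[box(P,540,600,-120,-30,-15,15)][:,2]))
    rect(P,box(P,520,575,-275,-165,65,95)," 3rd bar")
    rect(P,box(P,430,580,-300,-150,40,56)," rack fins")
    rect(P,box(P,430,580,-300,-150,10,62)," rack body")
    rect(P,box(P,610,650,15,105,76,95)," live bar")
    rect(P,box(P,610,650,105,140,100,130)," live L tab"); rect(P,box(P,610,650,-20,15,100,130)," live R tab")
    rect(P,box(P,590,670,-30,150,3,12)," live base")
    rect(P,box(P,450,505,40,140,90,105)," spare bar")
    rect(P,box(P,420,505,145,260,80,110)," spare L tab"); rect(P,box(P,470,540,-70,20,80,110)," spare R tab")
E
```

```text
rack table 0.8454556465867427Traceback (most recent call last):
  File "<stdin>", line 10, in <module>
  File "<stdin>", line 6, in rect
cv2.error: OpenCV(4.12.0) /io/opencv/modules/imgproc/src/convhull.cpp:143: error: (-215:Assertion failed) total >= 0 && (depth == CV_32F || depth == CV_32S) in function 'convexHull'
```

```bash
cat > m.py <<'E'
from h import *
def rect(P,m,n):
    pts=P[m].astype(np.float32)
    if len(pts)<5: print(n,len(pts));return
    r=cv2.minAreaRect(np.ascontiguousarray(pts[:,:2]));print(n,len(pts),"z",np.round(np.percentile(pts[:,2],[5,50,95]),1),np.round(r[0],1),np.round(r[1],1),round(r[2],2))
def box(P,x0,x1,y0,y1,z0,z1): return (P[...,0]>x0)&(P[...,0]<x1)&(P[...,1]>y0)&(P[...,1]<y1)&(P[...,2]>z0)&(P[...,2]<z1)
E
python3 - <<'E'
from m import *;import pickle
w=pickle.load(open("w.pkl","rb"));d=pickle.load(open("c0.pkl","rb"))
for n,c in(("rack",w["rack"]),("live",w["live"]),("top",d["top"])):
    P=cloud(c);print(n,"table",np.median(P[box(P,540,600,-120,-30,-15,15)][:,2]))
    rect(P,box(P,520,575,-275,-165,65,95)," 3rd bar")
    rect(P,box(P,430,580,-300,-150,40,56)," rack fins")
    rect(P,box(P,430,580,-300,-150,10,62)," rack body")
    rect(P,box(P,610,650,15,105,76,95)," live bar")
    rect(P,box(P,610,650,105,140,100,130)," live L tab"); rect(P,box(P,610,650,-20,15,100,130)," live R tab")
    rect(P,box(P,590,670,-30,150,3,12)," live base")
    rect(P,box(P,450,505,40,140,90,105)," spare bar")
    rect(P,box(P,420,505,145,260,80,110)," spare L tab"); rect(P,box(P,470,540,-70,20,80,110)," spare R tab")
E
```

```text
rack table 0.8454556465867427
 3rd bar 677 z [78.2 84.5 85.8] [ 547.8 -221.8] [10.4 79.8] 7.52
 rack fins 616 z [42.2 49.4 51.5] [ 491.4 -240. ] [136.4 102.7] 7.7
 rack body 1783 z [13.6 27.6 50.9] [ 496.9 -235.6] [151.  108.3] 8.68
 live bar 0
 live L tab 0
 live R tab 0
 live base 524 z [4.7 6.8 9.5] [634.7 -14.2] [19.7 63.7] 89.37
 spare bar 0
 spare L tab 0
 spare R tab 0
live table 0.9914489558894957
 3rd bar 70 z [66.  77.8 84.6] [ 544.5 -190.3] [ 9.8 18.1] 13.29
 rack fins 265 z [40.9 48.2 53.3] [ 519.2 -197.6] [72.4 26.9] 8.86
 rack body 1138 z [11.7 25.3 50.7] [ 521.4 -221.1] [101.4  89.3] 9.62
 live bar 653 z [87.3 88.8 90.2] [633.2  58.7] [10.  79.8] 0.62
 live L tab 192 z [115.6 120.3 121.6] [633.  121.1] [17.1  9.4] 0.44
 live R tab 235 z [102.2 118.5 121.2] [633.3  -0.9] [17.9  9.3] 1.21
 live base 2374 z [5.4 6.9 8.9] [633.1  60.3] [ 60.1 155.7] 0.24
 spare bar 982 z [ 91.7  98.9 100.4] [480.9  87.4] [10.7 79.8] 11.44
 spare L tab 619 z [ 83.1  95.2 102.3] [460.3 190.4] [18.1 26. ] 9.45
 spare R tab 344 z [ 82.3  94.5 102.9] [501.9 -14.9] [18.  24.9] 10.85
top table -1.693783555923801
 3rd bar 130 z [76.6 82.  85. ] [ 547.3 -221. ] [10.3 79.3] 7.68
 rack fins 122 z [42.3 47.4 50.9] [ 491.6 -239.4] [132.8 102.9] 7.25
 rack body 391 z [12.2 20.4 49.7] [ 497.3 -235.1] [147.4 108.8] 8.45
 live bar 149 z [78.3 85.5 89. ] [631.9  59.5] [11.  78.9] 0.71
 live L tab 35 z [103.5 116.8 119.6] [630.9 120.9] [ 9.7 16.3] 88.31
 live R tab 33 z [103.4 116.6 120.5] [632.   -2.1] [17.7  7.7] 0.41
 live base 410 z [ 3.2  5.2 10.2] [629.3  62.4] [161.1  72.7] 89.22
 spare bar 132 z [92.3 96.3 99.1] [479.3  87.8] [10.5 79.4] 11.38
 spare L tab 69 z [83.2 92.7 99.5] [458.8 192.5] [17.6 21.4] 14.73
 spare R tab 59 z [ 81.8  94.5 101. ] [500.4 -15.7] [17.8 23.3] 12.2
```

```bash
cat >> m.py <<'E'
from workcell import *
LIVE=(np.array([632.9,60.0]),.009); SPARE=(np.array([480.3,87.6]),.199)
def W(H,y,z,x=0):
    (c,t)=H; return [c[0]+x*np.cos(t)-y*np.sin(t),c[1]+x*np.sin(t)+y*np.cos(t),z]
def push(H,sg,th0,th1,side,r=74,n=4,guard=25,sp=90):
    """poker along the lever's arc; side=-1 poker inside pushing out, +1 outside pushing in"""
    for i,th in enumerate(np.linspace(th0,th1,n+1)):
        s,c=np.sin(th),np.cos(th)
        y=59+r*s+side*4.5*c+side*11; z=30+r*c-side*4.5*s
        p=W(H,sg*y,z)
        if i==0: movel(p,max_speed=120,guard=30);continue
        g=movel(p,max_speed=sp,guard=guard)
        if g: break
    S=read_state();print("sg",sg,"stopped",g,"th",round(th,2),np.round(S["eef_pos"],1),np.round(S["ft_force"],1),round(S["time"],1))
E
python3 - <<'E'
from m import *
clamp()
for sg in(1,-1):
    movel(W(LIVE,sg*33,125 if sg>0 else 140),frame=R(LIVE[1]),max_speed=250)
    movel(W(LIVE,sg*33,106),max_speed=120)
    push(LIVE,sg,-.03,.85,-1)
    e=read_state()["eef_pos"]
    p=W(LIVE,sg*70,e[2]+3);movel(p,max_speed=150)
    movel(W(LIVE,sg*60,145),max_speed=250)
c=camera("wrist");movel(W(LIVE,0,200),max_speed=250)
c=camera("wrist");cv2.imwrite("pics/w2.png",c["image"]);P=cloud(c)
rect(P,box(P,600,660,15,105,76,105),"live bar")
for n,a in(("L",(120,200)),("R",(-80,0))): rect(P,box(P,600,660,*a,60,130),n)
print(read_state()["time"])
E
```

```text
sg 1 stopped True th 0.85 [633.6 152.7  86.8] [ 2.1 -5.9  6.3] 7.6
sg -1 stopped True th 0.85 [635.4 -33.9  85.8] [-3.8 12.  20.7] 10.8
live bar 1018 z [ 97.6  99.5 100.9] [633.2  62.2] [ 9.8 78.7] 0.46
L 899 z [ 64.9  92.4 101.1] [632.6 156.9] [41.6 18. ] 89.92
R 0
12.025
```

View pics/w2.png

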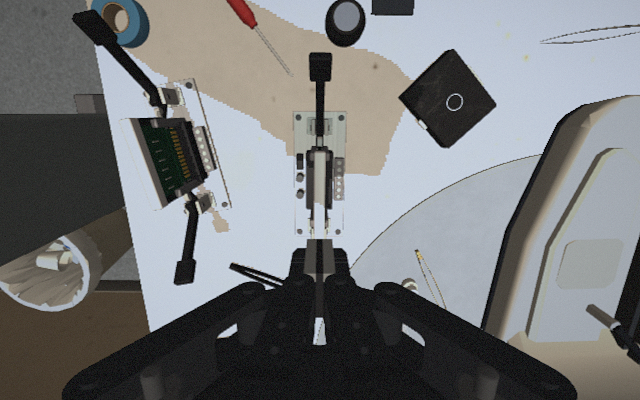

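Both levers are out and the bar is level at top z 99.5, so the board is fully pried up. Next: grip, lift, and carry it over the rack.

```bash
python3 - <<'E'
from m import *;import pickle
open_gripper()
p=[633.1,61,81]
movel([633.1,61,110],max_speed=200);print(movel(p,max_speed=80,guard=15))
clamp();s=read_state();print(s["eef_pos"],s["finger_gap"],s["gripper_force"],s["ft_force"],s["time"])
print(movel([633.1,61,150],max_speed=80,guard=20))
s=read_state();print(s["ft_force"],s["finger_gap"])
movel([633.1,61,175],max_speed=150)
movel([476.2,-231.1,175],frame=R(.132),max_speed=220)
movel([476.2,-231.1,150],max_speed=150);wait(.2)
s=read_state();print(s["eef_pos"],s["finger_gap"],s["ft_force"],s["time"])
d={n:camera(n) for n in("top","side","wrist")};pickle.dump(d,open("c1.pkl","wb"))
for n in d:
    P=cloud(d[n]);print(n)
    rect(P,box(P,520,575,-275,-165,65,95)," 3rd bar")
    rect(P,box(P,450,505,-285,-180,140,170)," held")
    rect(P,box(P,590,670,-70,0,60,110)," liveR")
a=d["top"]["image"][170:260,330:430];b=d["side"]["image"][190:340,290:440]
cv2.imwrite("pics/c1.png",np.hstack([cv2.resize(a,(333,300)),cv2.resize(b,(300,300))]))
E
```

```text
False
[633.18753685  60.97742086  81.12701073] 8.47600882058067 60.291234254837036 [ 0.43149584 -0.16627962  1.72598847] 14.6
False
[-0.1181705  -0.03620839 -1.59748096] 8.288626818511315
[ 476.49789859 -231.16639175  150.62562364] 8.399942577877663 [-0.05642212  0.12589118 -1.49294904] 18.1
top
 3rd bar 48 z [78.4 81.9 84.2] [ 544.2 -200.4] [ 9.9 37.7] 7.78
 held 0
 liveR 78 z [64.3 89.3 98.5] [631.7 -39.6] [17.4 38.4] 1.87
side
 3rd bar 182 z [71.9 83.5 87. ] [ 546.  -228.4] [11.7 66.6] 7.62
 held 145 z [141.8 164.  169.7] [ 474.2 -239.4] [58.4 33.4] 72.07
 liveR 0
wrist
 3rd bar 1649 z [75.9 84.3 85.6] [ 547.5 -221.9] [10.6 79.7] 7.67
 held 3421 z [158.9 168.3 169.7] [ 475.4 -229.9] [78.  34.3] 80.7
 liveR 0
```

View pics/c1.png

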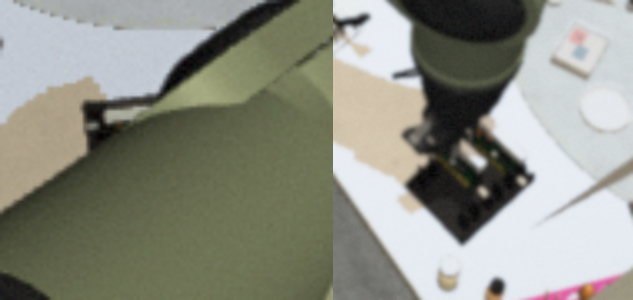

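```bash
python3 - <<'E'
from m import *;import pickle
c=pickle.load(open("c1.pkl","rb"))["wrist"];P=cloud(c)
rect(P,box(P,455,495,-215,-180,160,175),"held bar end")
m=box(P,455,495,-215,-180,160,175);p=P[m];A=np.c_[p[:,1],np.ones(len(p))]
for y0 in(-212,-205,-198):
    q=p[abs(p[:,1]-y0)<3];print(y0,q[:,0].min(),q[:,0].max(), "expected centre at tool:",476.5-(y0+231.17)*np.tan(.132))
rect(P,box(P,430,530,-215,-150,85,100),"foot-ish")
rect(P,box(P,440,520,-215,-150,44,53),"fins near end")
im=c["image"];cv2.imwrite("pics/w3.png",cv2.resize(im[60:300,200:480],(700,600),interpolation=cv2.INTER_CUBIC))
E
```

```text
held bar end 1146 z [165.5 167.8 168.9] [ 473.3 -203. ] [10. 25.] 7.4
-212 469.0585100882214 479.334318385608 expected centre at tool: 473.9547600461566
-205 468.2088885784199 478.90982468312126 expected centre at tool: 473.0253557854939
-198 467.3683452515694 477.86467764270566 expected centre at tool: 472.09595152483115
foot-ish 0
fins near end 417 z [45.  49.6 51. ] [ 489.9 -195.6] [56.4 14.6] 7.87
```

View pics/w3.png

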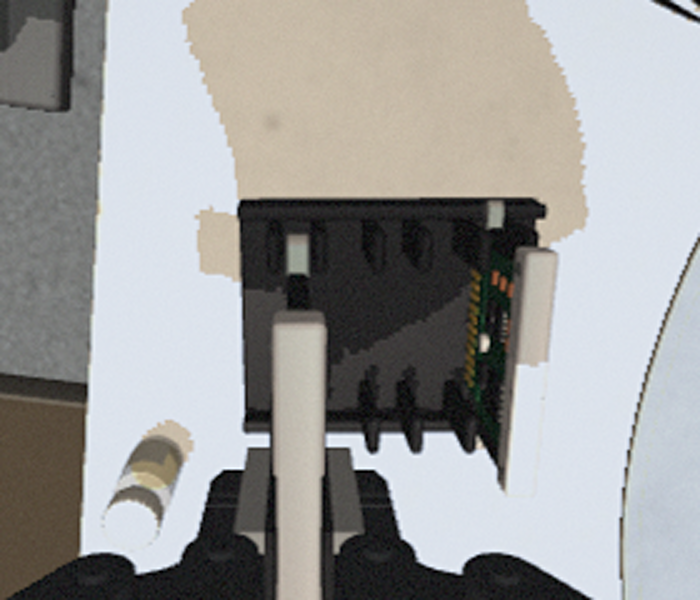

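The held bar sits on the tool centre, within 0.5 mm, above the left slot at (298,255). I'll lower it with a force guard.

```bash
python3 - <<'E'
from m import *
x,y=475.9,-232
movel([x,y,116],max_speed=120);wait(.15);f0=read_state()["ft_force"]
g=movel([x,y,65.5],max_speed=45,guard=8)
s=read_state();print(g,np.round(s["eef_pos"],1),np.round(s["ft_force"],1),np.round(f0,1),s["time"])
c=camera("wrist");P=cloud(c)
rect(P,box(P,450,505,-220,-150,65,100),"held bar end");rect(P,box(P,520,575,-275,-165,65,95)," 3rd bar")
E
```

```text
True [ 475.9 -232.5   66.5] [-0.5 -0.1  7.9] [ 0.1 -0.4 -1.3] 19.875
held bar end 1347 z [77.6 84.1 85.2] [ 473.  -206.1] [10.  28.9] 7.68
 3rd bar 4088 z [66.8 84.1 85.4] [ 547.1 -218.2] [11.  72.8] 7.98
```

The board is seated at the same height as the third board. Next I'll release it and work the spare holder's levers.

```bash
python3 - <<'E'
from m import *;import pickle
def press(sg,th0=.82,th1=-.08,n=5,guard=30):
    for i,th in enumerate(np.linspace(th0,th1,n+1)):
        y=59+90*np.sin(th)+4.5*np.cos(th)+11; z=30+72*np.cos(th)
        g=movel(W(SPARE,sg*y,z),max_speed=70 if i else 150,guard=guard)
        if g: break
    S=read_state();print("sg",sg,g,"th",round(th,2),np.round(S["eef_pos"],1),np.round(S["ft_force"],1),round(S["time"],1))
open_gripper();e=read_state()["eef_pos"]
movel([e[0],e[1],150],max_speed=150);wait(.1)
c=camera("wrist");P=cloud(c)
rect(P,box(P,440,510,-275,-180,65,100),"put bar");rect(P,box(P,520,575,-275,-165,65,95)," 3rd bar")
clamp()
for sg in(-1,1):
    movel(W(SPARE,sg*155,150),frame=R(SPARE[1]),max_speed=250)
    press(sg)
    movel(W(SPARE,sg*95,110),max_speed=150); movel(W(SPARE,sg*95,150),max_speed=200)
movep([480,60,280],R(.1));wait(.1)
d={n:camera(n) for n in("top","side","wrist")};pickle.dump(d,open("c2.pkl","wb"))
P=cloud(d["wrist"])
rect(P,box(P,440,520,40,140,70,105),"spare bar");rect(P,box(P,430,520,140,210,80,130),"L tab");rect(P,box(P,470,540,-30,40,80,130),"R tab")
cv2.imwrite("pics/w4.png",d["wrist"]["image"]);print(read_state()["time"])
E
```

```text
put bar 1424 z [77.4 84.2 85.4] [ 482.8 -232.9] [10.6 80. ] 7.79
 3rd bar 1584 z [75.6 84.3 85.5] [ 547.5 -221.7] [10.8 79.6] 7.99
sg -1 True th -0.08 [494.7  15.7 102. ] [  3.9 -12.4   1. ] 25.5
sg 1 True th -0.08 [465.6 160.2 101.5] [-2.1 11.3  5.5] 29.7
spare bar 599 z [87.9 89.5 91.1] [480.9  84.4] [12.3 79.5] 13.16
L tab 169 z [115.8 120.4 121.7] [468.9 145.1] [17.9  9.5] 9.6
R tab 220 z [ 87.1 117.9 121.3] [492.3  30.1] [17.4  9. ] 10.36
31.3083
```

View pics/w4.png

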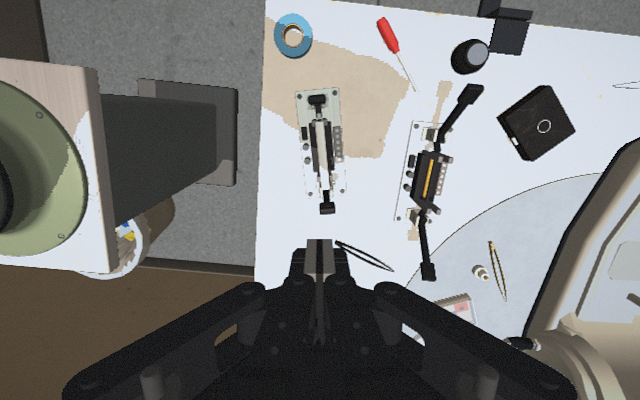

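```bash
python3 - <<'E'
from m import *;import pickle
d=pickle.load(open("c2.pkl","rb"));d0=pickle.load(open("c0.pkl","rb"));w=pickle.load(open("w.pkl","rb"))
def prof(c,H,n):
    P=cloud(c);q=P-np.r_[H[0],0];t=H[1];yh=-q[...,0]*np.sin(t)+q[...,1]*np.cos(t);xh=q[...,0]*np.cos(t)+q[...,1]*np.sin(t)
    print(n,[round(float(np.percentile(P[...,2][(abs(xh)<4)&(abs(yh-y)<8)&(P[...,2]>70)],60)),1) for y in(-32,-16,0,16,32)],
      "base",np.median(P[...,2][(abs(abs(xh)-24)<5)&(abs(yh)<70)&(P[...,2]<12)]).round(2))
prof(w["live"],LIVE,"live seated");prof(d["wrist"],SPARE,"spare now")
cv2.imwrite("pics/t2.png",np.vstack([cv2.resize(x["top"]["image"][90:270,190:450],(520,288) if 0 else (415,288)) for x in(d0,d)]))
E
python3 - <<'E'
from m import *
movep([476,-120,300],R(.1));wait(.2);c=camera("wrist");s=camera("side");import pickle;pickle.dump([c,s],open("c3.pkl","wb"))
P=cloud(c);rect(P,box(P,440,510,-275,-180,65,100),"put bar");rect(P,box(P,520,575,-275,-165,65,95)," 3rd bar")
cv2.imwrite("pics/f.png",np.hstack([cv2.resize(s["image"][60:380,180:460],(420,480)),cv2.resize(c["image"][0:320,120:480],(380,338)) if 0 else cv2.copyMakeBorder(cv2.resize(c["image"][0:320,120:480],(380,338)),0,142,0,0,cv2.BORDER_CONSTANT)]))
print(read_state()["time"])
E
```

```text
live seated [89.0, 89.2, 337.0, 348.3, 89.1] base 6.82
spare now [328.2, 360.7, 90.4, 90.2, 90.5] base 6.9
put bar 123 z [72.3 83.8 85.3] [ 478.3 -201.9] [ 9.8 18.1] 5.71
 3rd bar 460 z [75.7 84.3 85.6] [ 547.7 -221.5] [10.8 79.6] 7.91
32.3583
```

View pics/f.png

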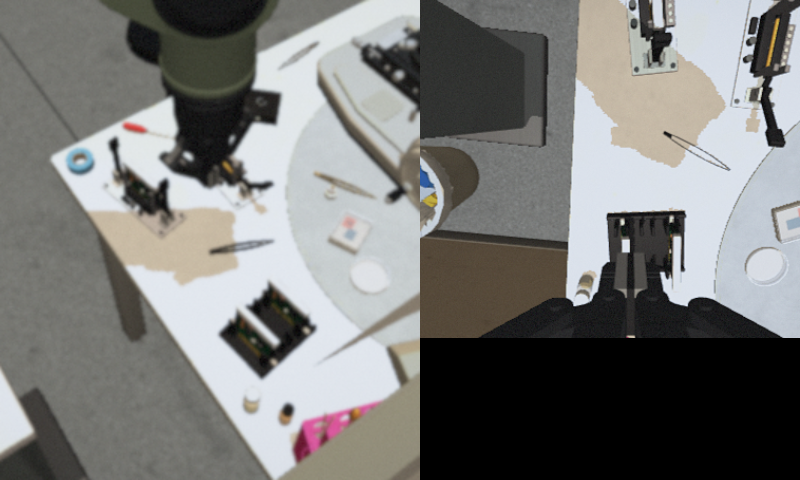

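View pics/t2.png

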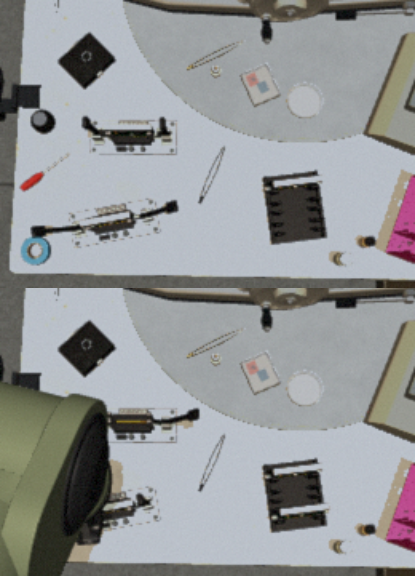

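All the bystanders in view are where they were, and the board stands in the rack slot. The spare bar reads about 1 mm higher than the live one did when seated, so I'll look again from the same relative pose used for the live holder.

```bash
python3 - <<'E'
from m import *
movep([472,88,260],R(SPARE[1]));wait(.3);c=camera("wrist");P=cloud(c)
H=SPARE;q=P-np.r_[H[0],0];t=H[1];yh=-q[...,0]*np.sin(t)+q[...,1]*np.cos(t);xh=q[...,0]*np.cos(t)+q[...,1]*np.sin(t);Z=P[...,2]
for y in(-32,-16,0,16,32):
    m=(abs(xh)<8)&(abs(yh-y)<6)&(Z>80)&(Z<100);print(y,m.sum(),np.round(np.percentile(Z[m],[20,50,80]),1) if m.any() else '')
for a,b in((50,75),(-75,-50)):
    m=(abs(xh)<14)&(yh>a)&(yh<b)&(Z>112)&(Z<130);print("tab",m.sum(),Z[m].mean().round(1),np.round([yh[m].min(),yh[m].max()],1))
print("base",np.median(Z[(abs(abs(xh)-24)<5)&(abs(yh)<70)&(Z<12)]),read_state()["time"])
import pickle
c=pickle.load(open("w.pkl","rb"))["live"];P=cloud(c);H=LIVE;q=P-np.r_[H[0],0];yh=q[...,1];xh=q[...,0];Z=P[...,2]
for y in(-32,-16,0,16,32):
    m=(abs(xh)<8)&(abs(yh-y)<6)&(Z>80)&(Z<100);print("live",y,m.sum(),np.round(np.percentile(Z[m],[20,50,80]),1) if m.any() else '')
for a,b in((50,75),(-75,-50)):
    m=(abs(xh)<14)&(yh>a)&(yh<b)&(Z>112)&(Z<130);print("tab",m.sum(),Z[m].mean().round(1),np.round([yh[m].min(),yh[m].max()],1))
E
```

```text
-32 88 [88.3 88.8 89.4]
-16 88 [88.8 89.3 89.8]
0 93 [88.8 89.4 90. ]
16 98 [89.2 90.1 90.6]
32 105 [89.1 90.  90.6]
tab 188 119.8 [53.7 63.3]
tab 62 117.3 [-61.9 -54.1]
base 6.883236638866492 33.5667
live -32 90 [88.1 88.7 89.2]
live -16 91 [88.1 88.7 89.5]
live 0 91 [88.2 88.8 89.7]
live 16 101 [88.2 88.8 89.3]
live 32 109 [88.  88.9 89.6]
tab 192 119.7 [56.4 65.8]
tab 168 118.7 [-65.6 -56.3]
```

The +y end looks about 1 mm high, so I'll press both levers once more, harder.

```bash
python3 - <<'E'
from m import *
for sg in(1,-1):
    movel(W(SPARE,sg*92,150),max_speed=250); movel(W(SPARE,sg*86,106),max_speed=200)
    g=movel(W(SPARE,sg*64,106),max_speed=40,guard=50)
    S=read_state();e=S["eef_pos"][:2]-SPARE[0];t=SPARE[1];print(sg,g,"face y",-e[0]*np.sin(t)+e[1]*np.cos(t)-sg*11,np.round(S["ft_force"],1))
    wait(.3);S=read_state();print(np.round(S["ft_force"],1))
    movel(W(SPARE,sg*90,110),max_speed=150); movel(W(SPARE,sg*92,150),max_speed=250)
movep([472,88,260],R(SPARE[1]));wait(.4);c=camera("wrist");P=cloud(c)
H=SPARE;q=P-np.r_[H[0],0];t=H[1];yh=-q[...,0]*np.sin(t)+q[...,1]*np.cos(t);xh=q[...,0]*np.cos(t)+q[...,1]*np.sin(t);Z=P[...,2]
for y in(-32,-16,0,16,32):
    m=(abs(xh)<8)&(abs(yh-y)<6)&(Z>80)&(Z<100);print(y,np.round(np.percentile(Z[m],[20,50,80]),1))
for a,b in((50,75),(-75,-50)):
    m=(abs(xh)<14)&(yh>a)&(yh<b)&(Z>112)&(Z<130);print("tab",m.sum(),Z[m].mean().round(1),np.round([yh[m].min(),yh[m].max()],1))
m=(abs(abs(xh)-24)<5)&(Z<12)
for y in(-45,0,45): print("base",y,np.median(Z[m&(abs(yh-y)<20)]).round(2))
print(read_state()["time"])
E
```

```text
1 True face y 63.12290733289656 [-2.6  9.2  7.2]
[-2.6  9.6  6.3]
-1 True face y -62.398531043535684 [ 3.  -9.9 -0.2]
[ 1.8 -9.2 -1. ]
-32 [88.3 88.8 89.4]
-16 [88.3 89.  89.7]
0 [88.4 89.5 90.1]
16 [88.7 89.5 90.3]
32 [88.6 89.7 90.3]
tab 187 119.6 [53.9 63.4]
tab 66 116.9 [-62.8 -54.4]
base -45 6.67
base 0 7.16
base 45 6.84
39.7167
```

Both levers are hard against their upright stops. The board matches the seated height to within measurement noise, and the arm is clear of everything.

```bash
python3 -c "
from workcell import *
print(finish_job())"
```

```text
the job is handed in; nothing more can be done
None
```

I handed the job in at about 40 s: the old board was pried free and stands in the rack's end slot, leaning slightly in the 11 mm gap, and the spare was then pressed home by its levers, both upright against their stops; its +y end last read about 1 mm high, roughly measurement noise, and the bystanders I could see had not moved.

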